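Dock the show projector on its three-seat registration base and open its lens door

TASK

The small white projector has been taken off its registration dock: lift it by its carrying handle with the lens door still shut and set it down gently on the dock, so that its three ball feet are fully home in the cone, the groove and on the flat, and let go. Then press the orange catch on its top so that the lens door springs open by itself without being touched, and leave the projector seated in the dock. Leave the instruments and other things on the table where they are.

Things in the scene. Friction and masses are not known exactly. Their poses are not given: they have to be found in the camera images.
- handle (a point): middle of the projector's black carrying handle, where to grasp it: a bar 16 mm thick (along x), 14 mm high, 96 mm long (along y, 80 mm of it free between two posts), 124 mm above the undersides of the feet and 36 mm above the roof; the centre of mass lies below it. x is the way the lens looks, y to the projector's left, z up
- projector: the loose projector, 0.6 to 0.9 kg: a white box (150 long, 116 wide, 58 mm high) on a 160 x 122 x 6 mm aluminium plate with three 20 mm steel ball feet under it. Origin in the middle, level with the undersides of the feet; x to the lens end, y left, z up. The handle's middle is at x -8, y 0, z 124 mm, the roof at z 88 mm
- foot_cone (a point): centre of the front left ball foot (lens end, left), the one for the cone: x 62, y 46, z 10 mm in the projector's frame
- foot_groove (a point): centre of the front right ball foot, the one for the groove: x 62, y -46, z 10 mm in the projector's frame
- foot_flat (a point): centre of the single rear ball foot, the one for the flat: x -62, y 0, z 10 mm in the projector's frame
- dock: the registration dock, fixed to the table: black plate 176 x 150 x 12 mm with three bright steel seats; origin in the middle of its underside, x is the way the lens must look (the end with two seats), y to the left, z up. With the projector home its frame lies 20 mm straight above this one, axes parallel
- seat_cone (a point): where the centre of the front left ball lies when home in the cone seat (a round steel puck, 46 mm across, with a 90 degree cone 30 mm wide at the mouth); x 62, y 46, z 30 mm in the dock's frame, 1 mm below the rim; polished, so a ball that enters slides home
- seat_groove (a point): where the centre of the front right ball lies when home in the groove seat (a steel block 44 x 46 mm with a 90 degree vee along y, 30 mm wide at the mouth); x 62, y -46, z 30 mm in the dock's frame
- seat_flat (a point): where the centre of the rear ball lies when home on the flat seat (a low steel disc 42 mm across, its top 20 mm above the table); x -62, y 0, z 30 mm in the dock's frame
- catch_top (a point): middle of the top face of the orange catch button, 26 mm across, near the lens end of the projector's roof; 8 mm proud of the roof, 55 mm in front of the handle (x 47, y 0, z 96 mm in the projector's frame). Pressed straight down
- catch_travel (a joint): how far the catch is pressed (m): 0 out, 0.006 fully down; sprung, 2 N at first and 6 N fully down; it lets the lens door go at about 4 mm
- lens_door_angle (a joint): angle of the lens door (rad): 0 shut, 1.75 fully open. Once let go it springs open by itself in well under a second
- lens_door: the sprung grey lens door, 90 wide, 45 high, 6 mm thick, in the projector's front; origin on its hinge along its lower edge (x 72, y 0, z 35 mm in the projector's frame); it tips forward and down, reaching 48 mm before the hinge
- tambourine: bystander: tambourine, 200 mm across, 45 mm high
- cowbell: bystander: rusty cowbell, 58 x 38 mm, 64 mm high
- woodblock: bystander: wood block, 90 x 42 x 34 mm
- shaker: bystander: brass shaker tin, 52 mm across, 85 mm high
- foam_block: bystander: white foam cube, 100 mm
Things that resemble listed ones, but are neither listed nor needed, are in the scene too. Several things have the shape of the dock; the one meant has the colours described above.

How it is judged:
By the outcome, as a careful person would: the job done as asked, in the order asked, and still so for the second after the job is handed in, with the robot touching nothing.
It also fails if it takes over 54 s, if anything falls off the work surface, if the arm or the gripper's body presses on something with over 40 N, if the wrist force passes 120 N, or if a joint passes its speed limit or range.

ROBOT

A 6-joint arm with a two-finger parallel gripper is mounted at the origin on the work surface. World frame = base frame: x ahead of the robot, y to its left, z up, the work surface at z = 0. Lengths are in mm, angles in rad, forces in N, time in s.
With the tool pointing down it reaches from about 275 to 750 mm from the base axis. Payload 10.2 kg.
Tool frame: the origin (TCP) lies midway between the tips of the shut fingers; the grasp point (between the pads) lies 19 mm behind it (ctrl.grasp_offset is the distance from the TCP to the grasp point, in mm); z points along the fingers, y is the line along which they close (so a half turn about z gives the same grasp; the last joint's range is limited). The gripper opens to 85 mm and grips with 20 to 120 N. Pads are 22 mm wide; open, the fingers measure 114 mm over their backs; the gripper's body (76 mm by 85 mm) begins 54 mm behind the grasp point. The pads swing forward as they close: fully open they stand 13 mm farther back than shut.
Start: joints at [0.881, 0.313, 1.498, -0, 1.331, -0.223], TCP at [236.279, 468.832, 231.294] pointing down, gripper open.
Joint ranges: [-2.94, 2.94], [-0.97, 2.17], [0.19, 2.56], [-1.23, 4.37], [0.02, 3.11], [-2.88, 2.88]. Speed limits (rad/s): [2.39, 2.39, 3.01, 3.14, 3.14, 3.14].

INTERFACE

Orientations are given as a unit quaternion [w, x, y, z].
In Python, from rig import ctrl, viewer, models gives the robot as it stands. The module is installed in compiled form; this text tells all that it offers.
- The arm moves only by the shell command python3 -m pendant 'ROWS' [OPENING] [FORCE]. ROWS is text: rows parted by semicolons, each of 4 numbers parted by spaces: the shift along the tool's x, y, z in m, then the turn about the tool's z in rad. In form: x y z yaw; .... A call has 1 to 10 rows; each row shifts and turns the commanded pose from where the row before left it, along the tool's axes as they then stand; what a row does not reach is not made up. A row lasts 1/8 s, in which the tool goes at most 62.5 mm and 10.7 degrees, less where a joint would pass 70% of its speed; a pose out of reach is approached as far as the arm can. A call is refused whole if a number of a shift passes 0.0625 or a number of a turn 0.188, either way. A call with a gripper value outside its range is refused whole. OPENING is the opening, from 0 (shut) to 1 (fully open), set as the call begins (- or left out, the last holds). The fingers move at their own pace and stop on an object; FORCE is the grip in N (left out, the last holds). Time passes only in rows, so rows that do not move let the fingers close. It gives the time, the measured TCP pose, the force, the opening and the grip force at its end, in the units of the state.
- ctrl.sense(): the state, without advancing time (a new reading comes with each control period).
- viewer.capture(name): name is "scene" or "top" or "wrist"; returns a dict with "color" (400x640x3 uint8, red, green, blue), "vertical_fov" (degrees; the focal length in pixels is half the picture's height over the tangent of half this angle, whatever the lens; pixels are square), "cx", "cy" (the principal point, pixels), "dist" ([k1, k2, p1, p2, k3] as OpenCV has them; the pictures are not rectified), "pose" (4x4, takes a point from camera to world coordinates). Camera axes: x right, y down, z forward; pixel columns grow to the right and rows downward; lengths in mm; the calibration is good to about 2 mm. A picture is of the moment at which its call begins. There is no depth.
- ctrl.finish_job(): hands the job in; it is judged then, once.
Trained networks look in the newest picture that a camera, given by its name, has taken for a name from the list of things; names that differ only in an ending like _2 or _b are one class to them, and where a whole thing is asked for, a point or a joint stands for the part that bears it (a point fixed in the world has none). Each returns a list of dicts, best first, with "p" (0 to 1); they miss things now and then, are a little off and sometimes report something else, mostly with a low value. They report only what shows in the picture. A call takes as long as a camera call. They do not tell look-alikes from the thing itself.
- models.boxes_of(camera, query): "at" ([x, y, z] in mm, in world coordinates, good to about 4 mm: the middle of the surface that is visible of it).
The state is a dict: "time_s": time; "joints": joint angles; "dq": joint speeds; "tau": joint torques, N m; "eef_pos": TCP position; "ee_rot": TCP orientation; "force": force on the tool from outside, world axes, zero at the start; "wrist_torque": the same for the moment, N m; "grip_width": opening from 0.0 (shut) to 1.0 (fully open); "grip_force": force on a finger pad.
Only numpy, scipy, OpenCV 4.12 (cv2) and the standard library are available. Lean on these libraries where they do the work, as an engineer would, in place of code of your own. Each camera call takes 0.05 s, during which the arm holds its last target. There are 200 camera calls.

## Working session

There is one attempt and no reset: what is moved stays moved. The work goes in short steps, Python scripts to look and compute and a shell command to move; the robot and the scene stay as the last step left them, time stands still between calls to the robot, and variables do not carry over. Pictures are saved under pics/ and viewed, at most 10 in all, crops included, and the job is handed in when it is done.

```bash
mkdir -p pics; cat > h.py <<'E'
import numpy as np,cv2,sys
from rig import ctrl,viewer,models
def cam(n,save=None):
    c=viewer.capture(n); 
    if save: cv2.imwrite(f'pics/{save}.png',c['color'][:,:,::-1])
    f=200/np.tan(np.radians(c['vertical_fov'])/2)
    c['K']=np.array([[f,0,c['cx']],[0,f,c['cy']],[0,0,1]]); c['d']=np.array(c['dist'],float); return c
def proj(c,P):
    T=np.linalg.inv(c['pose']); P=np.atleast_2d(P).astype(float)
    return cv2.projectPoints(P,cv2.Rodrigues(T[:3,:3])[0],T[:3,3],c['K'],c['d'])[0][:,0]
def ray(c,uv,z):
    p=cv2.undistortPoints(np.array([[uv]],float),c['K'],c['d'])[0,0]
    d=c['pose'][:3,:3]@[p[0],p[1],1]; o=c['pose'][:3,3]; return o+d*(z-o[2])/d[2]
E
python3 - <<'E'
from h import *
np.set_printoptions(precision=1,suppress=True)
for n in('scene','top'):
    c=cam(n,n+'0'); print(n,c['pose'][:3,3])
    for q in['handle','projector','dock','seat_cone','seat_groove','seat_flat','catch_top','lens_door','foam_block','tambourine','cowbell','woodblock','shaker']:
        for r in models.boxes_of(n,q)[:4]: print(q,round(r['p'],2),np.array(r['at']),proj(c,r['at'])[0])
print(ctrl.sense(),ctrl.grasp_offset)
E
```

```text
scene [1016.8  134.2 1057.1]
handle 0.58 [592.1 198.9  93.4] [412.6 267.4]
projector 0.78 [594.6 190.   87.7] [408.4 267.9]
projector 0.54 [644.4 224.6  60.4] [414.2 294.3]
dock 0.95 [326.3 137.1   9.2] [411.7 192.2]
dock 0.78 [ 337.7 -503.3   11.9] [221.5 132.4]
dock 0.76 [ 469.5 -182.1    9.9] [294.3 196. ]
dock 0.55 [ 235.5 -267.5   12.1] [299.6 130.4]
seat_cone 0.91 [322.  136.8  12.8] [412.2 190.4]
seat_cone 0.89 [ 232.9 -263.5    6.5] [301.1 131.3]
seat_cone 0.7 [ 470.  -184.7    9.5] [293.4 195.9]
seat_cone 0.68 [ 341.7 -499.1   18.9] [221.5 132.3]
seat_groove 0.94 [ 231.6 -258.5   11.5] [302.6 130.4]
seat_groove 0.92 [ 469.9 -183.5   13.5] [293.7 195.3]
seat_groove 0.6 [ 339. -508.   11.] [220.1 132.5]
seat_groove 0.59 [324.2 133.8  12.9] [411.  190.6]
seat_flat 0.96 [ 342.7 -503.4   10.1] [220.8 133.9]
seat_flat 0.85 [322.  135.3  13.4] [411.7 190.1]
seat_flat 0.83 [ 232.4 -264.8   10.1] [300.8 130.3]
seat_flat 0.67 [ 472.4 -184.3    7.9] [293.3 196.9]
catch_top 0.5 [479.3  -2.6  37.7] [350.6 214.2]
lens_door 0.7 [645.2 224.1  61.5] [414.  294.4]
lens_door 0.16 [ 585.5 -450.
[... 1431 characters left out ...]
90.5 157.9]
tambourine 0.72 [771.5   7.8  42.6] [281.5 103.8]
cowbell 0.58 [465.   -9.4  48.8] [289.4 208.6]
woodblock 0.88 [614.6 -11.4  34.8] [289.4 157.3]
woodblock 0.42 [565.4 188.5  87.1] [215.5 172.8]
shaker 0.59 [564.4 187.3  90. ] [215.7 173. ]
shaker 0.57 [743.7 134.   83.2] [235.3 109.8]
{'time_s': 1.4, 'joints': array([ 0.9,  0.3,  1.5, -0. ,  1.3, -0.2]), 'dq': array([-0.,  0.,  0.,  0.,  0.,  0.]), 'tau': array([  0. , -41.2, -26. ,  -0. ,   0. ,   0. ]), 'eef_pos': array([236.3, 468.8, 231.3]), 'ee_rot': array([0. , 0.2, 1. , 0. ]), 'force': array([0.8, 0.9, 0.5]), 'wrist_torque': array([-0. , -0. , -0.1]), 'grip_force': 0.0, 'grip_width': 1.0046262140224937} 18.700000000000003
```

View pics/scene0.png

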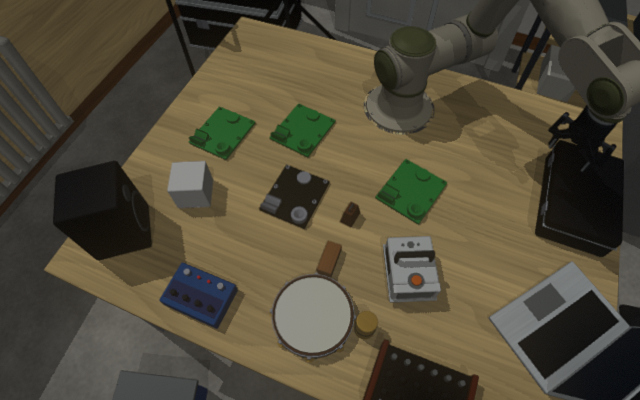

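View pics/top0.png

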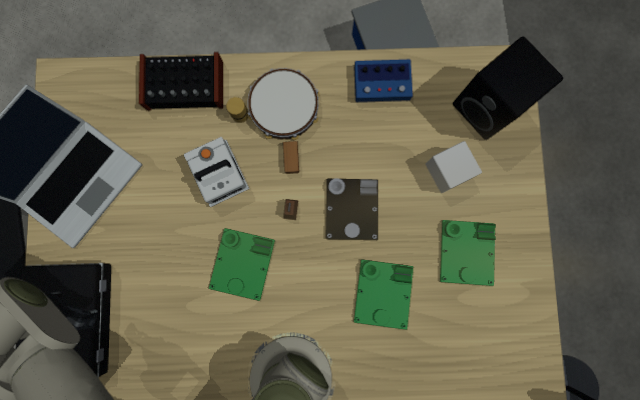

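The scene and top views agree: the black dock is near top (352,208), with its two-seat end toward +x. The projector is at (215,172) with the catch end up and to the left. Enlarging both areas.

```bash
python3 - <<'E'
import cv2,numpy as np
a=cv2.imread('pics/top0.png'); s=cv2.imread('pics/scene0.png')
r=lambda i,x,y,w,h:cv2.resize(i[y:y+h,x:x+w],(400,300),interpolation=cv2.INTER_CUBIC)
o=np.vstack([np.hstack([r(a,170,130,100,75),r(a,302,172,100,75)]),np.hstack([r(s,362,228,100,75),r(s,245,158,100,75)])])
cv2.imwrite('pics/z1.png',np.clip(o*1.3,0,255))
E
```

```text
[ WARN:0@0.047] global loadsave.cpp:1063 imwrite_ Unsupported depth image for selected encoder is fallbacked to CV_8U.
```

View pics/z1.png

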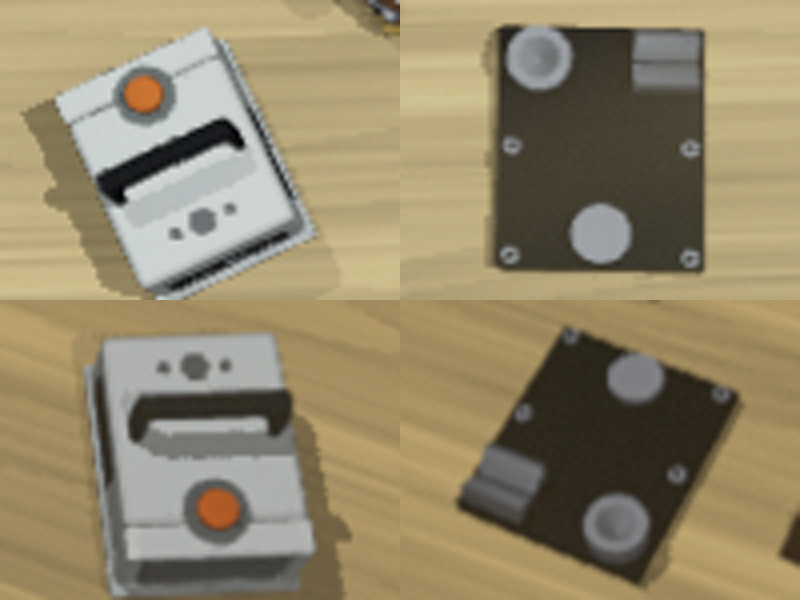

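The catch is at top (205.7,153.2) and scene (416.5,280). The dock's cone is at top (337,186) and scene (299,214), its flat at top (352,230.5) and scene (304,177.5). I'll fit both poses from these points and the corners.

```bash
cat > fit.py <<'E'
from h import *
from scipy.optimize import least_squares
def fit(obs,x0,z0):  # obs list (cam,[(X,Y,Z,u,v)])
    def f(p,full=False):
        c,s=np.cos(p[2]),np.sin(p[2]); R=np.array([[c,-s,0],[s,c,0],[0,0,1]]); r=[]
        for cm,o in obs:
            o=np.array(o,float); r.append(proj(cm,o[:,:3]@R.T+[p[0],p[1],z0])-o[:,3:])
        return r if full else np.vstack(r).ravel()
    s=least_squares(f,x0,loss='soft_l1'); return s.x,f(s.x,True)
E
python3 - <<'E'
from fit import *
np.set_printoptions(precision=1,suppress=True)
t,s=cam('top'),cam('scene')
def P(l,x,y): return [(a,b,c,x+u/4-.37,y+v/4-.37) for a,b,c,u,v in l]
pt=P([(47,0,96,143,93),(75,-58,88,207,28),(75,58,88,57,97),(-75,58,88,147,290)],170,130)
ps=P([(47,0,96,218,208),(-75,-58,88,104,40),(-75,58,88,272,36),(75,58,88,312,252),(75,-58,88,127,257)],362,228)
dt=P([(62,46,31,140,57),(-62,0,20,200,234),(88,75,12,100,27),(88,-75,12,303,30),(-88,-75,12,303,271),(-88,75,12,93,267)],302,172)
ds=P([(62,46,31,216,225),(-62,0,20,236,78),(-88,-75,12,168,28),(-88,75,12,340,100),(88,-75,12,58,208),(88,75,12,240,285)],245,158)
for nm,a,b,x0 in(('proj',pt,ps,[580,190,.4]),('dock',dt,ds,[465,-183,0])):
    for o in([(t,a)],[(s,b)],[(t,a),(s,b)]):
        x,r=fit(o,x0,0); print(nm,x[:2],round(x[2],4)); [print(q.tolist()) for q in np.round(r,1)] if len(o)<2 else 0
E
```

```text
proj [576.7 192.4] 0.436
[[0.6, 0.2], [0.2, -1.0], [-0.6, 0.2], [-0.2, 0.3]]
proj [578.2 196.1] 0.4138
[[-0.3, 0.2], [-1.2, -1.1], [1.2, -1.5], [0.9, 0.5], [-0.4, 0.9]]
proj [577.4 194.6] 0.4235
dock [ 463.9 -185.9] -0.0511
[[-0.4, 0.0], [-0.1, -0.1], [-0.4, -0.6], [0.6, -0.2], [0.2, 0.5], [0.1, 0.3]]
dock [ 467.1 -181.1] -0.0508
[[0.4, 0.7], [0.4, 0.6], [-0.4, -0.3], [0.6, -1.3], [-0.9, -0.2], [-0.2, 0.0]]
dock [ 464.9 -183.9] -0.0483
```

```bash
cat > go.py <<'E'
from h import *
from scipy.spatial.transform import Rotation as Ro
def go(tgt,yaw=None):
    """tool-frame shift (m) to put TCP at tgt; turn to put tool y along world yaw (mod pi)"""
    s=ctrl.sense(); w,x,y,z=s['ee_rot']; R=Ro.from_quat([x,y,z,w]).as_matrix()
    d=R.T@(np.array(tgt)-s['eef_pos'])/1000
    ty=np.arctan2(R[1,1],R[0,1]); 
    print('t',round(s['time_s'],2),'pos',np.round(s['eef_pos'],1),'tooly',round(ty,4),'R',np.round(R[:,2],3),'F',np.round(s['force'],1),'grip',round(s['grip_width'],3),round(s['grip_force'],1),'q6',round(s['joints'][5],2))
    print('shift',np.round(d,4))
    if yaw is not None:
        t=(ty-yaw+np.pi/2)%np.pi-np.pi/2; print('turn',round(t,4),'or',round(t-np.sign(t)*np.pi,3))
E
python3 - <<'E'
from go import *
c,s=np.cos(.4235),np.sin(.4235)
go([577.4-8*c,194.6-8*s,230],.4235)
E
```

```text
t 1.5 pos [236.3 468.8 231.3] tooly 1.1039 R [ 0.  0. -1.] F [-0.  -0.9  0.5] grip 1.003 0.0 q6 -0.22
shift [-0.423  -0.0976  0.0013]
turn 0.6804 or -2.461
```

```bash
python3 -m pendant '-0.053 -0.0122 0 0;-0.053 -0.0122 0 0;-0.053 -0.0122 0 0;-0.053 -0.0122 0 0;-0.053 -0.0122 0 0;-0.053 -0.0122 0 0;-0.053 -0.0122 0 0;-0.052 -0.0122 0 0;0 0 0 0.17;0 0 0 0.17' 0.5 40; python3 -m pendant '0 0 0 0.17;0 0 0 0.17;0 0 0 0' ; python3 - <<'E'
from go import *
np.set_printoptions(precision=1,suppress=True)
go([570.1,191.3,230],.4235)
c=cam('wrist','w1'); print(c['pose'])
for q in['handle','catch_top']:
    for r in models.boxes_of('wrist',q)[:2]: print(q,r['p'],np.array(r['at']),proj(c,r['at'])[0])
E
```

```text
time_s: 2.75
eef_pos: [570.5, 190.7, 230.9]
ee_rot: [-0.0, 0.396, 0.918, -0.0]
force: [-0.7, 0.6, -0.1]
grip_width: 0.501
grip_force: 0.0
time_s: 3.12
eef_pos: [570.1, 191.3, 231.2]
ee_rot: [-0.0, 0.542, 0.84, -0.0]
force: [-0.7, 0.1, 0.6]
grip_width: 0.499
grip_force: 0.0
t 3.12 pos [570.1 191.3 231.2] tooly 0.4255 R [-0. -0. -1.] F [-0.7  0.1  0.6] grip 0.499 0.0 q6 -0.3
shift [-0. -0.  0.]
turn 0.002 or -3.14
[[  0.9   0.4   0.1 538.9]
 [  0.4  -0.9  -0.3 259.6]
 [  0.    0.3  -1.  374.7]
 [  0.    0.    0.    1. ]]
handle 0.68 [571.8 206.4  84.9] [328.2 167.7]
catch_top 0.95 [619.  214.6  95.6] [384.4 184.7]
catch_top 0.49 [692.6  20.6  37.1] [354.1 343.8]
```

View pics/w1.png

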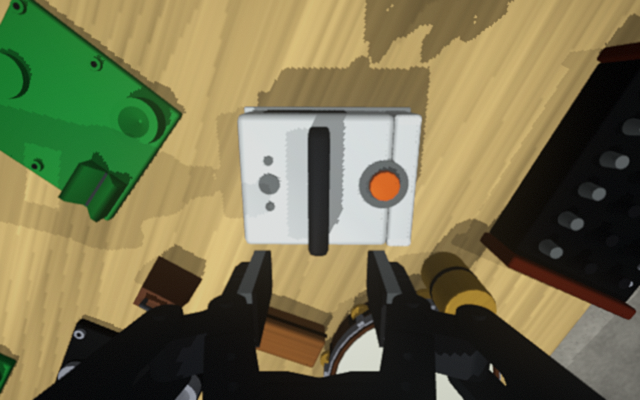

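The wrist view shows the catch at (384.5,186), the roof corners at (239,114), (421,115), (410,245) and (247,244), and the handle from (319,127) to (318,255). Fitting these.

```bash
python3 - <<'E'
from fit import *
from go import go
np.set_printoptions(precision=2,suppress=True)
w=cam('wrist')
o=[(47,0,96,384.5,186),(-75,58,88,239,114),(75,58,88,421,115),(75,-58,88,410.5,245.5),(-75,-58,88,247,244),(-8,48,131,319,127),(-8,-48,131,318,255)]
x,r=fit([(w,o)],[577,194,.42],0); print(x); print(r[0].tolist())
h=x[:2]-8*np.array([np.cos(x[2]),np.sin(x[2])]); print('handle',h)
go([h[0],h[1],105.3],x[2])
E
```

```text
[576.78 195.28   0.42]
[[0.6362574282786682, -0.5384695575736487], [-3.696418928536957, -2.5537854887833333], [2.0633792157289577, -2.018434893574508], [-0.016942857183948945, 0.26420880295961524], [-3.454675953996059, 0.5738537936938712], [0.20853930165776546, 3.722163418209277], [0.17939863354081353, 1.7357720912612535]]
handle [569.47 192.02]
t 3.33 pos [570.1 191.3 231.3] tooly 0.4264 R [-0. -0. -1.] F [-0.7 -0.3  0.5] grip 0.5 0.0 q6 -0.3
shift [ 0.   -0.    0.13]
turn 0.0068 or -3.135
```

```bash
python3 -m pendant '0 0 0.04 0.007;0 0 0.04 0;0 0 0.03 0;0 0 0.016 0;0 0 0 0' 0.5 40;  python3 -m pendant '0 0 0 0;0 0 0 0;0 0 0 0;0 0 0 0;0 0 0 0;0 0 0 0' 0 60
```

```text
time_s: 3.95
eef_pos: [569.9, 191.3, 104.9]
ee_rot: [-0.0, 0.545, 0.838, -0.0]
force: [-0.4, -0.9, 0.1]
grip_width: 0.502
grip_force: 0.0
time_s: 4.7
eef_pos: [570.7, 191.4, 106.6]
ee_rot: [0.001, 0.545, 0.838, 0.001]
force: [-1.3, -0.3, 6.1]
grip_width: 0.176
grip_force: 60.0
```

```bash
python3 -m pendant '0 0 -0.005 0;0 0 -0.01 0;0 0 -0.02 0;0 0 -0.03 0;0 0 -0.03 0;0 0 -0.02 0;0 0 -0.01 0;0 0 0 0;0 0 0 0' ; python3 - <<'E'
from go import *
# nominal handle-over-dock target
yaw=-.0483; h=np.array([464.9,-183.9])-8*np.array([np.cos(yaw),np.sin(yaw)])
go([h[0],h[1],230],yaw); cam('wrist','w2'); cam('scene','s2')
import cv2; a=cv2.imread('pics/w2.png');b=cv2.imread('pics/s2.png')
cv2.imwrite('pics/m2.png',np.hstack([cv2.resize(a,(400,250)),cv2.resize(b[200:325,350:550],(400,250))]))
E
```

```text
time_s: 5.82
eef_pos: [569.7, 191.2, 229.1]
ee_rot: [-0.001, 0.545, 0.838, -0.001]
force: [-0.7, 0.4, -8.2]
grip_width: 0.173
grip_force: 59.0
t 5.83 pos [569.7 191.2 229.1] tooly 0.417 R [-0.002 -0.    -1.   ] F [-0.7  0.4 -8.2] grip 0.173 59.0 q6 -0.29
shift [-0.297  -0.2549 -0.0006]
turn 0.4653 or -2.676
```

View pics/m2.png

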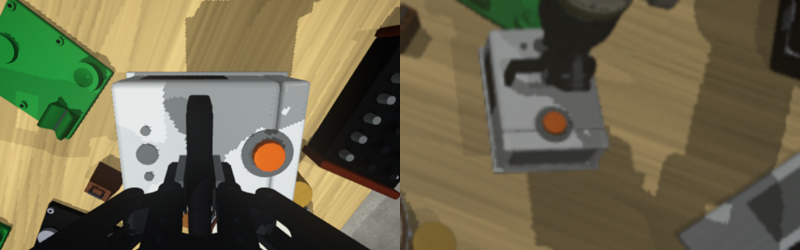

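```bash
python3 -m pendant '-0.015 -0.0129 0 0;-0.03 -0.0257 0 0;-0.04 -0.0343 0 0;-0.045 -0.0386 0 0;-0.045 -0.0386 0 0;-0.045 -0.0386 0 0;-0.035 -0.03 0 0;-0.025 -0.0215 0 0;-0.012 -0.0103 0 0;-0.005 -0.0043 0 0';python3 -m pendant '0 0 0 0.05;0 0 0 0.1;0 0 0 0.1;0 0 0 0.1;0 0 0 0.075;0 0 0 0.04;0 0 0 0;0 0 0 0'; python3 - <<'E'
from go import *
np.set_printoptions(precision=1,suppress=True)
yaw=-.0483; h=np.array([464.9,-183.9])-8*np.array([np.cos(yaw),np.sin(yaw)])
go([h[0],h[1],230],yaw); cam('wrist','w3'); c=cam('scene','s3'); t=cam('top','t3')
for n,k in(('top',t),('scene',c)):
    for r in models.boxes_of(n,'catch_top')[:2]: print(n,r['p'],np.array(r['at']),proj(k,r['at'])[0])
a=cv2.imread('pics/w3.png')
R=lambda i,x,y,w,h:cv2.resize(i[y:y+h,x:x+w],(400,300),interpolation=cv2.INTER_CUBIC)
b=np.vstack([cv2.resize(a,(400,250)),np.zeros((50,400,3),np.uint8)])
o=np.vstack([np.hstack([b,R(cv2.imread('pics/t3.png'),302,152,133,100)]),np.hstack([R(cv2.imread('pics/s3.png'),235,138,133,100),np.zeros((300,400,3),np.uint8)])])
cv2.imwrite('pics/m3.png',o)
E
```

```text
time_s: 7.18
eef_pos: [457.2, -183.7, 230.1]
ee_rot: [-0.0, 0.546, 0.838, 0.0]
force: [-0.1, 0.4, -8.0]
grip_width: 0.175
grip_force: 59.3
time_s: 8.18
eef_pos: [457.6, -183.0, 230.2]
ee_rot: [-0.0, 0.723, 0.69, 0.0]
force: [0.7, -0.7, -7.6]
grip_width: 0.174
grip_force: 59.3
t 8.18 pos [ 457.6 -183.   230.2] tooly -0.0465 R [-0.  0. -1.] F [ 0.7 -0.7 -7.6] grip 0.174 59.3 q6 -0.57
shift [-0. -0.  0.]
turn 0.0018 or -3.14
scene 0.49 [ 522.9 -185.8  219.7] [278.8 169.2]
```

View pics/m3.png

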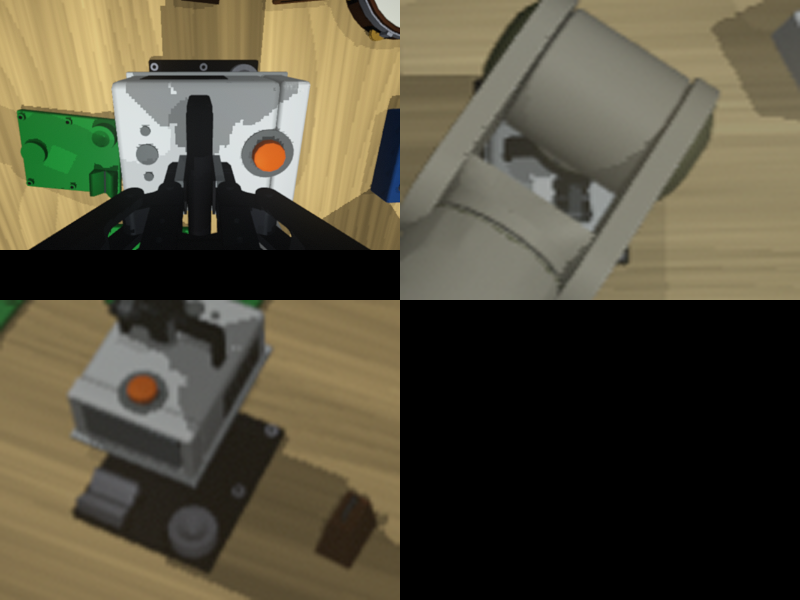

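Held level with the door shut, about 120 mm above the dock; in the wrist view the dock's left edge lies at row ~96, columns 238–413 of the full picture. Enlarging that strip, with the fitted dock projected into it.

```bash
python3 - <<'E'
from h import *
np.set_printoptions(precision=1,suppress=True)
c=cam('wrist'); yaw=-.0483; C,S=np.cos(yaw),np.sin(yaw)
M=lambda P,x,y,z:np.array([[x+C*a-S*b,y+S*a+C*b,z+d] for a,b,d in P])
D=proj(c,M([(-88,75,12),(88,75,12),(0,66,12),(-78,66,12),(62,69,31),(62,46,31)],464.9,-183.9,0)); print(D)
Q=proj(c,M([(47,0,96),(75,58,88),(-75,58,88),(-75,-58,88)],464.9,-183.9,123.6)); print(Q)
a=c['color'][:,:,::-1]; z=cv2.resize(a[70:150,215:455],(720,240),interpolation=cv2.INTER_CUBIC)
e=cv2.resize(a[70:295,160:500],(720,340))[:, :]
for d in D: cv2.circle(z,tuple(int(v) for v in ((d-[215,70])*3+1)),2,(0,0,255),-1)
cv2.imwrite('pics/m4.png',np.vstack([z,e]))
E
```

```text
[[237.1  91.2]
 [414.8  91.4]
 [325.9 100.8]
 [247.8 100.7]
 [392.   98.1]
 [390.5 123. ]]
[[430.  253.1]
 [498.  130.5]
 [170.8 130.2]
 [196.8 341.3]]
```

View pics/m4.png

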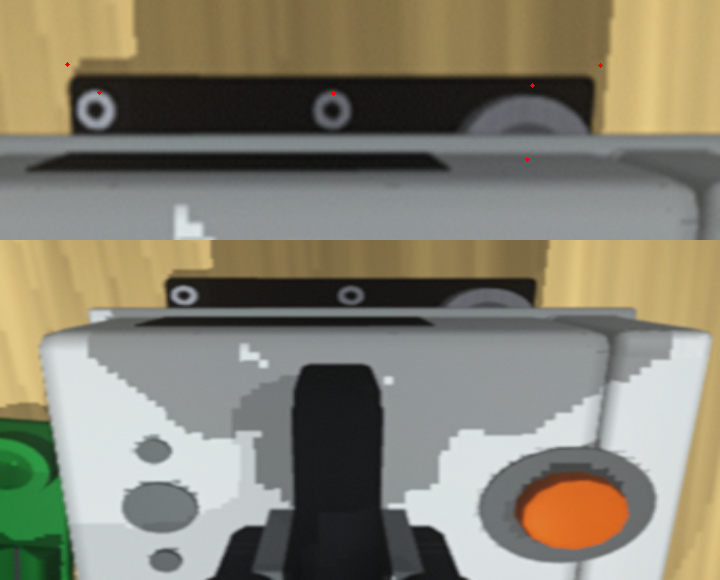

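```bash
python3 -m pendant '-0.0025 0 0.01 0;0 0 0.02 0;0 0 0.02 0;0 0 0.015 0;0 0 0.01 0;0 0 0.005 0;0 0 0.003 0;0 0 0 0'; python3 - <<'E'
from go import *
np.set_printoptions(precision=1,suppress=True)
yaw=-.0483; C,S=np.cos(yaw),np.sin(yaw)
go([457,-186,126.6],yaw)
M=lambda P,x,y,z:np.array([[x+C*a-S*b,y+S*a+C*b,z+d] for a,b,d in P])
c=cam('wrist'); s=cam('scene')
D=proj(c,M([(-88,75,12),(88,75,12),(-80,61,14),(80,61,14)],464.9,-186.4,0)); print(D)
z=cv2.resize(c['color'][60:210,150:510,::-1],(720,300),interpolation=cv2.INTER_CUBIC)
e=cv2.resize(s['color'][150:240,240:360,::-1],(400,300),interpolation=cv2.INTER_CUBIC)
cv2.imwrite('pics/m5.png',np.vstack([z,np.hstack([e,e[:,:320]*0])]))
D=proj(s,M([(62,46,31),(62,46,31),(88,75,12),(88,-75,12)],464.9,-186.4,0)); print((D-[240,150])*3.33)
zb=ctrl.sense()['eef_pos'][2]-106.6
D=proj(s,M([(80,61,20),(80,-61,20),(-80,61,20),(47,0,96)],464.9,-185.5,zb)); print((D-[240,150])*3.33)
E
```

```text
time_s: 9.48
eef_pos: [457.4, -186.0, 147.5]
ee_rot: [0.0, 0.724, 0.69, 0.0]
force: [-0.1, -0.3, -8.2]
grip_width: 0.174
grip_force: 59.2
t 9.47 pos [ 457.4 -186.   147.5] tooly -0.0479 R [ 0. -0. -1.] F [-0.1 -0.3 -8.2] grip 0.174 59.2 q6 -0.58
shift [-0. -0.  0.]
turn 0.0004 or -3.141
[[212.8  91. ]
 [443.3  91.2]
 [224.1 110.1]
 [431.9 110.3]]
[[192.2 210.8]
 [192.2 210.8]
 [210.3 258.5]
 [ 56.6 194. ]]
[[197.7 217.9]
 [ 68.4 164.5]
 [279.   71.7]
 [142.7 111.4]]
```

View pics/m5.png

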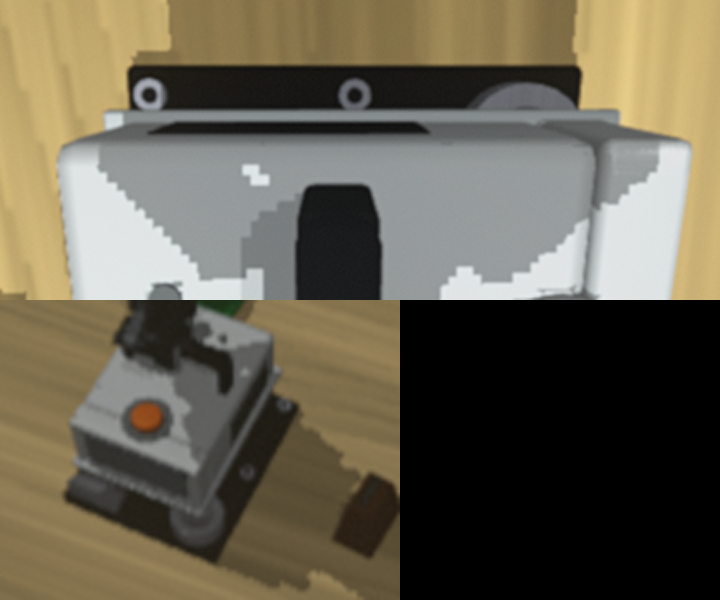

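```bash
python3 -m pendant '-0.0012 0 0.005 0;0 0 0.005 0;0 0 0.004 0;0 0 0.002 0;0 0 0.001 0;0 0 0 0';python3 -m pendant '0 0 0.001 0;0 0 0.001 0;0 0 0.0005 0;0 0 0 0'
```

```text
time_s: 10.32
eef_pos: [457.3, -187.1, 130.3]
ee_rot: [0.0, 0.724, 0.69, 0.0]
force: [0.1, -0.2, -8.7]
grip_width: 0.174
grip_force: 59.2
time_s: 10.82
eef_pos: [457.2, -187.1, 128.1]
ee_rot: [0.0, 0.724, 0.69, -0.0]
force: [-3.0, 1.4, -3.4]
grip_width: 0.168
grip_force: 60.0
```

```bash
python3 -m pendant '0.0003 -0.0007 0.0003 0;0 0 0.0003 0;0 0 0 0;0 0 0 0';python3 -m pendant '0.0003 -0.0005 0.0004 0;0 0 0.0003 0;0 0 0 0;0 0 0 0'
```

```text
time_s: 11.32
eef_pos: [456.6, -187.0, 127.6]
ee_rot: [0.0, 0.724, 0.69, -0.0]
force: [-5.3, -0.2, 3.3]
grip_width: 0.17
grip_force: 60.8
time_s: 11.82
eef_pos: [456.2, -187.0, 127.3]
ee_rot: [0.001, 0.724, 0.69, -0.0]
force: [-6.0, -0.1, 5.9]
grip_width: 0.173
grip_force: 61.3
```

```bash
python3 -m pendant '0 -0.001 0 0;0 -0.0005 0 0;0 0 0 0;0 0 0 0';python3 -m pendant '0 0 0 0;0 0 0 0' 0.21 20
```

```text
time_s: 12.32
eef_pos: [455.1, -186.6, 126.7]
ee_rot: [0.001, 0.724, 0.69, 0.0]
force: [2.7, -1.3, -1.0]
grip_width: 0.173
grip_force: 60.3
time_s: 12.58
eef_pos: [454.4, -186.2, 126.5]
ee_rot: [-0.0, 0.724, 0.69, -0.0]
force: [-0.3, 0.2, 0.4]
grip_width: 0.21
grip_force: 0.0
```

```bash
python3 -m pendant '0 0 0 0;0 0 0 0;0 0 -0.02 0;0 0 -0.03 0;0 0 -0.04 0;0 0 -0.02 0;0 0 0 0;0 0 0 0' 0.45; python3 - <<'E'
from fit import *
from go import go
c=cam('wrist','w6'); s=cam('scene'); 
e=cv2.resize(s['color'][150:240,240:360,::-1],(400,300),interpolation=cv2.INTER_CUBIC)
cv2.imwrite('pics/m6.png',np.hstack([cv2.resize(c['color'][50:350,120:520,::-1],(400,300)),e]))
yaw=-.0483; C,S=np.cos(yaw),np.sin(yaw)
M=lambda P,x,y,z:np.array([[x+C*a-S*b,y+S*a+C*b,z+d] for a,b,d in P])
np.set_printoptions(precision=1,suppress=True)
D=proj(c,M([(47,0,96),(75,58,88),(-75,58,88),(88,75,-8),(-88,75,-8)],463.5,-187,20)); print(D-[120,50])
for n in('wrist','scene'):
    for r in models.boxes_of(n,'catch_top')[:1]: print(r['p'],np.array(r['at']))
go([463.5+47*C,-187+47*S,230],yaw)
E
```

```text
time_s: 13.58
eef_pos: [454.2, -186.2, 235.4]
ee_rot: [-0.001, 0.724, 0.69, -0.0]
force: [-0.6, -0.9, 0.4]
grip_width: 0.449
grip_force: 0.0
[[270.3 142.1]
 [310.1  65.5]
 [111.8  65.3]
 [295.6  41.8]
 [120.5  41.7]]
0.61 [ 506.8 -191.3  113.4]
0.59 [ 517.  -188.7  119. ]
t 13.78 pos [ 454.4 -186.3  235.7] tooly -0.0481 R [-0.  0. -1.] F [ 0.1 -0.2  0.2] grip 0.446 0.0 q6 -0.58
shift [-0.   0.1  0. ]
turn 0.0002 or -3.141
```

View pics/m6.png

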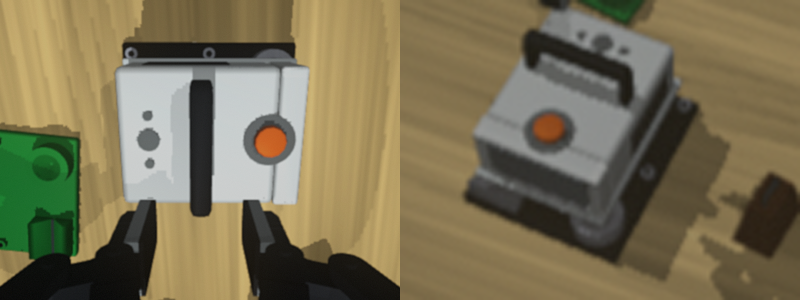

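Seated squarely on the dock; the catch is at (270,142) in the crop, exactly where predicted. Shutting the fingers and turning a quarter to clear the handle, then pressing.

```bash
python3 -m pendant '0 0.028 0 0;0 0.028 0 0;0 0 0 0.175;0 0 0 0.175;0 0 0 0.175;0 0 0 0.175;0 0 0 0.175;0 0 0 0.175;0 0 0 0.175;0 0 0 0.175' 0 ; python3 -m pendant '0 0 0.02 0.17;0 0 0.03 0;0 0 0.03 0;0 0 0.02 0;0 0 0.01 0;0 0 0.004 0;0 0 0 0'; python3 - <<'E'
from go import *
go([510.4,-189.3,112],-.048+1.571)
E
```

```text
time_s: 15.02
eef_pos: [510.4, -189.0, 236.0]
ee_rot: [-0.0, 0.998, 0.058, -0.0]
force: [0.1, 0.2, 0.1]
grip_width: 0.003
grip_force: 0.0
time_s: 15.9
eef_pos: [510.7, -189.2, 122.9]
ee_rot: [0.0, 1.0, -0.024, 0.0]
force: [0.3, -0.2, -0.2]
grip_width: -0.001
grip_force: 0.0
t 15.9 pos [ 510.7 -189.2  122.9] tooly -1.618 R [ 0. -0. -1.] F [ 0.3 -0.2 -0.2] grip -0.001 0.0 q6 1.05
shift [-0.0003  0.0001  0.0109]
turn 0.0006 or -3.141
```

```bash
python3 -m pendant '0 0 0.003 0;0 0 0.003 0;0 0 0.001 0;0 0 0.001 0;0 0 0 0'; python3 -m pendant '0 0 0.001 0;0 0 0.001 0;0 0 0.001 0;0 0 0 0'
```

```text
time_s: 16.52
eef_pos: [510.6, -189.1, 114.7]
ee_rot: [0.0, 1.0, -0.024, 0.0]
force: [-1.3, 0.6, 2.0]
grip_width: -0.0
grip_force: 1.3
time_s: 17.02
eef_pos: [510.6, -189.1, 111.5]
ee_rot: [0.0, 1.0, -0.024, 0.0]
force: [0.3, 0.2, 4.5]
grip_width: 0.0
grip_force: 2.3
```

```bash
python3 -m pendant '0 0 0.0007 0;0 0 0.0005 0;0 0 0 0'; python3 -m pendant '0 0 -0.005 0;0 0 -0.02 0;0 0 -0.04 0;0 0 -0.05 0;-0.05 0 0 0;-0.06 0 0 0;-0.06 0 0 0;0 0 0 0;0 0 0 0;0 0 0 0'; python3 - <<'E'
from h import *
from go import go
go([500,-189,230]);s=cam('scene');t=cam('top')
np.set_printoptions(precision=1,suppress=True)
e=cv2.resize(s['color'][150:240,240:360,::-1],(400,300),interpolation=cv2.INTER_CUBIC)
f=cv2.resize(t['color'][160:250,290:410,::-1],(400,300),interpolation=cv2.INTER_CUBIC)
o=np.vstack([np.hstack([e,f]),np.hstack([cv2.resize(x['color'][:,:,::-1],(400,250)) for x in(s,t)])])
cv2.imwrite('pics/m7.png',o)
E
```

```text
time_s: 17.4
eef_pos: [510.6, -189.1, 110.4]
ee_rot: [0.0, 1.0, -0.024, 0.0]
force: [-0.8, 0.9, 5.8]
grip_width: -0.001
grip_force: 2.6
time_s: 18.65
eef_pos: [341.5, -181.2, 225.2]
ee_rot: [-0.0, 1.0, -0.023, -0.0]
force: [0.4, 0.5, 1.1]
grip_width: 0.002
grip_force: 0.0
t 18.65 pos [ 341.5 -181.2  225.2] tooly -1.6172 R [-0.  0. -1.] F [0.4 0.5 1.1] grip 0.002 0.0 q6 0.82
shift [ 0.1587  0.0004 -0.0048]
```

View pics/m7.png

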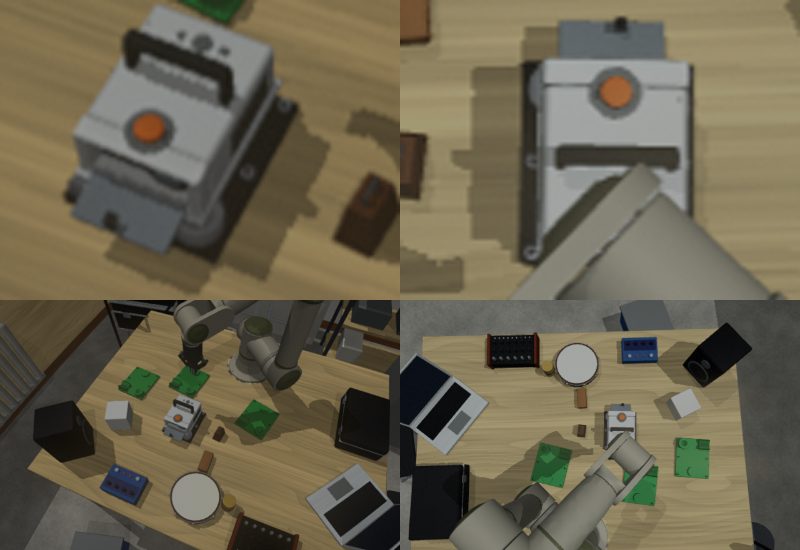

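The door is open, the projector sits level and aligned on the black dock, and the bystanders haven't moved. The catch forces put the catch top at about 116 mm, which is its seated height.

```bash
python3 -c "
from rig import ctrl
print(ctrl.finish_job())"
```

```text
the job is handed in; nothing more can be done
None
```

The projector is seated on the black dock and released, the catch press sprang the lens door open untouched, the other things look unmoved, and I handed the job in at about 19 s; no verdict came back.

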